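# Shut the cabinet door and point out the hanger tool

## Robot

A 6-joint arm with a two-finger parallel gripper is mounted at the origin on the work surface. World frame = base frame: x ahead of the robot, y to its left, z up, the work surface at z = 0. Lengths are in m, angles in degrees, forces in N, time in s.
With the tool pointing down it reaches from about 0.375 to 0.9 m from the base axis. Payload 3.1 kg.
Tool frame: the origin (TCP) lies between the finger pads, 19 mm behind the fingertips; this is the grasp point; z points along the fingers, y is the line along which they close (so a half turn about z gives the same grasp; the last joint's range is limited). The gripper opens to 87 mm and grips with 3 to 60 N. Pads are 19 mm wide; open, the fingers measure 117 mm over their backs; the gripper's body (75 mm by 190 mm) begins 51 mm behind the grasp point.
Start: joints at [54.116, 30.224, 82.088, -0, 67.689, -10.227], TCP at [0.271, 0.563, 0.241] pointing down, gripper open.
Joint ranges: [-176.69, 176.69], [-43.24, 126.21], [12.49, 139.97], [-82, 262], [0, 151.66], [-163.58, 163.58]. Speed limits (degrees/s): [159.86, 159.86, 180, 180, 180, 180].

## Interface

Orientations are given as a 3x3 rotation matrix whose columns are the frame's x, y, z axes.
In Python, from rig import bot, viewer, workorder, models gives the robot as it stands.
- The arm moves only by the shell command python3 -m jog 'ROWS'. ROWS is JSON, a list of rows, each a list of 7 numbers: the opening, from 0 (shut) to 1 (fully open), then the shift along the tool's x, y, z in m, then the turn, a rotation vector about the tool's x, y, z in degrees. In form: [[claw, x, y, z, ax, ay, az], ...]. A call has 1 to 20 rows; each row is the pose to reach, as a shift and turn from the pose commanded when the call began, along the tool's axes at that moment; what a row does not reach only later rows make up. A row lasts 1/8 s, in which the tool goes at most 62.5 mm and 10.7 degrees, less where a joint would pass 70% of its speed; a pose out of reach is approached as far as the arm can. A call with a gripper value outside its range is refused whole. The fingers move at their own pace and stop on an object; the grip force is fixed at half the most. Time passes only in rows, so rows that repeat a pose let the fingers close. It gives the time, the measured TCP pose, the force, the opening and the grip force at its end, in the units of the state.
- bot.read_state(): the state, without advancing time (a new reading comes with each control period).
- viewer.capture(name): name is "scene" or "top"; returns (picture, depth): 480x640x3 uint8, blue, green, red; 480x640 float32, m along the optical axis (not along the pixel's ray), 0 where there is no reading.
- viewer.camera_info(name): a dict with "fx", "fy", "cx", "cy" (pixels), "world_to_cam" (4x4, takes a point from world to camera coordinates). Camera axes: x right, y down, z forward; pixel columns grow to the right and rows downward; lengths in m; the calibration is good to about 2 mm. A picture is of the moment at which its call begins. camera_info takes no time and is no camera call.
- workorder.hand_in(): hands the job in; it is judged then, once.
Trained networks look in the newest picture that a camera, given by its name, has taken for a name from the list of things; names that differ only in an ending like _2 or _b are one class to them, and where a whole thing is asked for, a point or a joint stands for the part that bears it (a point fixed in the world has none). Each returns a list of dicts, best first, with "p" (0 to 1); they miss things now and then, are a little off and sometimes report something else, mostly with a low value. They report only what shows in the picture. A call takes as long as a camera call. They do not tell look-alikes from the thing itself.
- models.outline_of(camera, thing): "mask" (480x640 bool, what is visible of it).
- models.tip_of(camera, thing): "xyz" ([x, y, z] in m, in world coordinates, good to about 4 mm: a listed point, or the origin of a listed thing).
The state is a dict: "time_s": time; "joint_positions": joint angles; "qvel": joint speeds; "tau": joint torques, N m; "position": TCP position; "tcp_rot": TCP orientation; "force": force on the tool from outside, world axes, zero at the start; "moment": the same for the moment, N m; "opening": opening from 0.0 (shut) to 1.0 (fully open); "grasp_force": force on a finger pad.
Only numpy, scipy, OpenCV 4.12 (cv2) and the standard library are available. Lean on these libraries where they do the work, as an engineer would, in place of code of your own. Each camera call takes 0.05 s, during which the arm holds its last target. There are 200 camera calls.

## Task

The door of the white wall cabinet has been left hanging open over the lower shelf. Push it fully shut with the fingertips, without slamming it, and touch nothing that lies on the shelf. Then show me the red derailleur hanger tool: point straight down at it with the fingertips just above it, not touching, hold there for a good two seconds, and finish still pointing at it.

Things in the scene. Friction and masses are not known exactly. Their poses are not given: they have to be found in the camera images.
- door (a joint): Door angle about its upright hinge, rad: 0 is fully shut (a hard stop), growing as it swings out over the shelf, up to 1.9; starts at 0.9 to 1.6. No spring or catch: friction (about 2 N at mid door) keeps it where it is left. Seen from the front, the hinge is on the right (-y of the shelf).
- hanger_tool: Red derailleur hanger tool, the thing to point at, lying flat: a ribbed arm along its own x with a round boss of 36 mm diameter at the +x end, with a steel stub, and a black sliding gauge near the other end. It spans x -0.084 to 0.084 and y -0.018 to 0.018; arm 15 and gauge 18 mm high, the stub at x = 0.066 30 mm high. Origin at the middle of its underside.
- spanner: Stainless spanner, 155 mm long, lying along its own x, under 15 mm high. Origin near its middle, at its underside. Leave alone.
- brake_pads: Pair of black brake pads in a grey tray, 70 x 46 mm, 23 mm high. Origin at the middle of its underside. Leave alone.
- lube_bottle: Capped clear lube bottle with a green band, standing, 32 mm diameter, 82 mm high. Origin at the middle of its underside. Leave alone.
- shelf (a point): Middle of the open front part of the lower shelf, on its upper face (z 0.030), of the fixed white cabinet, 400 mm wide. +x into the cabinet, +y along its width, z up. This part is 220 mm deep (x) and four loose things lie on it in a row along y, in any order. Behind it (x 0.11 to 0.31) stands the carcass, z 0.122 to 0.335, before a plywood board up to z 0.352.
- door_face (a point): Point on the white door's outer face, 240 mm from the hinge axis, 25 mm below the top edge (z 0.335, level with the carcass top). Panel 396 wide, 213 high, 16 thick, about 0.8 kg; lower edge 92 mm above the shelf. +y runs from hinge to free edge, +x into the panel: push that way to shut it. Hinge axis at x 0.016, y -0.24 from here. Bar pull 31 mm off the face at y 0.121, z -0.048 to -0.148.
There are look-alikes about, which are no part of the job. What is meant by the hanger_tool is not blue, orange or yellow, and is the smaller of those in its own colour.

How it is judged:
By the outcome, as a careful person would: the job done as asked, in the order asked, and still so for the second after the job is handed in, with the robot touching nothing.
It also fails if it takes over 53 s, if anything falls off the work surface, if the arm or the gripper's body presses on something with over 40 N, if the wrist force passes 120 N, or if a joint passes its speed limit or range.

## Working session

There is one attempt and no reset: what is moved stays moved. The work goes in short steps, Python scripts to look and compute and a shell command to move; the robot and the scene stay as the last step left them, time stands still between calls to the robot, and variables do not carry over. Pictures are saved under pics/ and viewed, at most 10 in all, crops included, and the job is handed in when it is done.

```bash
mkdir -p pics; python3 - <<'E'
from rig import bot,viewer,models
import cv2,numpy as np
np.set_printoptions(precision=3,suppress=True)
s=bot.read_state();print(s['time_s'],s['position'],s['tcp_rot'],s['opening'])
ims=[]
for c in("scene","top"):
    im,d=viewer.capture(c);cv2.imwrite(f"pics/{c}0.png",im);np.save(f"pics/{c}0.npy",d)
    for t in("door_face","shelf","hanger_tool","spanner","brake_pads","lube_bottle"):
        print(c,t,[(round(float(r['p']),2),np.round(r['xyz'],3)) for r in models.tip_of(c,t)[:4]])
E
```

```text
0.0 [0.27  0.563 0.24 ] [[-0.901  0.433 -0.001]
 [ 0.433  0.901 -0.002]
 [ 0.    -0.002 -1.   ]] 0.996519182330887
scene door_face [(0.9, array([ 0.511, -0.007,  0.309]))]
scene shelf [(0.73, array([0.5  , 0.194, 0.03 ]))]
scene hanger_tool [(0.96, array([ 0.366, -0.352,  0.001])), (0.93, array([ 0.196,  0.365, -0.001])), (0.88, array([ 0.4  , -0.089, -0.001])), (0.84, array([0.594, 0.09 , 0.031]))]
scene spanner [(0.91, array([0.443, 0.28 , 0.028]))]
scene brake_pads [(0.58, array([0.546, 0.155, 0.028]))]
scene lube_bottle [(0.78, array([0.484, 0.206, 0.027]))]
top door_face [(0.6, array([ 0.517, -0.007,  0.31 ])), (0.35, array([0.438, 0.275, 0.03 ]))]
top shelf [(0.86, array([0.5  , 0.199, 0.029])), (0.5, array([0.542, 0.155, 0.029]))]
top hanger_tool [(0.9, array([ 0.396, -0.092,  0.   ])), (0.71, array([0.597, 0.087, 0.03 ])), (0.65, array([ 0.362, -0.355, -0.002])), (0.64, array([ 0.676, -0.1  ,  0.003]))]
top spanner [(0.82, array([0.439, 0.276, 0.03 ]))]
top brake_pads [(0.92, array([0.547, 0.155, 0.027]))]
top lube_bottle [(0.43, array([0.479, 0.208, 0.029]))]
```

View pics/scene0.png

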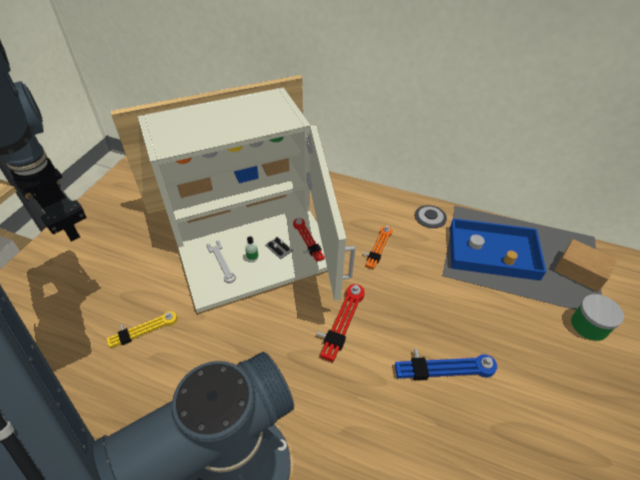

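View pics/top0.png

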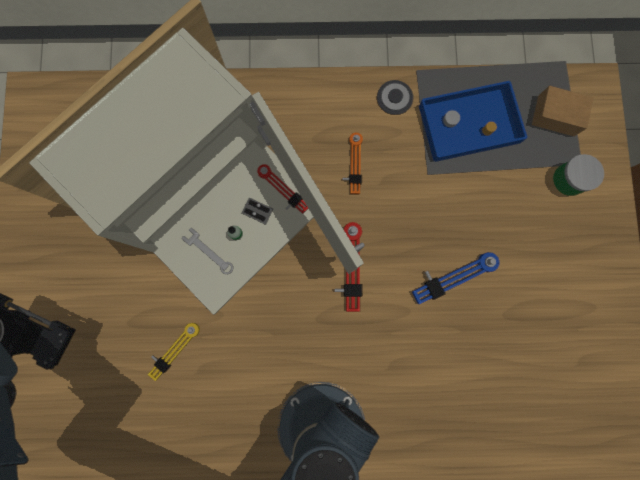

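The scene picture shows two red tools. The smaller is on the shelf at about (309,240) in scene and (285,187) in top. The larger is on the table at (343,322), partly under the door's free edge. The door hangs open from its hinge at about top (255,97), with its free edge at (358,265). Next I fit the geometry.

```bash
cat > h.py <<'E'
import numpy as np,cv2
from rig import bot,viewer,models
np.set_printoptions(precision=3,suppress=True)
def cloud(c,d):
    k=viewer.camera_info(c);v,u=np.mgrid[:480,:640]
    P=np.stack([(u-k['cx'])/k['fx']*d,(v-k['cy'])/k['fy']*d,d,np.ones_like(d)],-1)
    W=P@np.linalg.inv(np.array(k['world_to_cam'])).T
    W[d==0]=np.nan;return W[...,:3]
E
python3 - <<'E'
from h import *
W=cloud("top",np.load("pics/top0.npy"))
z=W[...,2];m=((z>.327)&(z<.343)).astype(np.uint8)
n,l,st,_=cv2.connectedComponentsWithStats(m)
for i in range(1,n):
    if st[i,4]>60:
        p=W[l==i][:,:2].astype(np.float32);r=cv2.minAreaRect(p)
        print(st[i],"rect",r);print(cv2.boxPoints(r))
# erode to split the door from the carcass
m2=cv2.morphologyEx(m,cv2.MORPH_OPEN,np.ones((17,17)))
p=W[m2>0][:,:2].astype(np.float32);r=cv2.minAreaRect(p);print("carcass",r);print(cv2.boxPoints(r))
md=(m>0)&(cv2.dilate(m2,np.ones((5,5)))==0)
n,l,st,_=cv2.connectedComponentsWithStats(md.astype(np.uint8))
i=1+np.argmax(st[1:,4]);p=W[l==i][:,:2].astype(np.float32);r=cv2.minAreaRect(p);print("door",st[i],r);print(cv2.boxPoints(r))
# red masks
for c in("top","scene"):
    im,d=viewer.capture(c);W=cloud(c,d);print(c)
    for o in models.outline_of(c,"hanger_tool"):
        q=W[o['mask']];q=q[~np.isnan(q[:,0])];bgr=im[o['mask']].mean(0)
        r=cv2.minAreaRect(q[:,:2].astype(np.float32))
        print(round(float(o['p']),2),bgr,np.array(r[0]),np.array(r[1]),r[2],np.median(q[:,2]))
        if bgr[2]>1.5*bgr[1]: print(cv2.boxPoints(r))
s=bot.read_state()
E
```

```text
[    1     5   363   263 23541] rect ((0.5136435627937317, 0.2089337259531021), (0.5960651636123657, 0.5182667374610901), 43.856536865234375)
[[ 0.119  0.189]
 [ 0.478 -0.184]
 [ 0.908  0.229]
 [ 0.549  0.602]]
[   0  305   70   65 1217] rect ((0.25589293241500854, 0.5398951768875122), (0.14226789772510529, 0.07561764121055603), 68.72605895996094)
[[0.195 0.487]
 [0.265 0.46 ]
 [0.317 0.592]
 [0.246 0.62 ]]
[291 423  74  57 924] rect ((0.04756807163357735, -0.006991788744926453), (0.08912954479455948, 0.13146816194057465), 0.01370506826788187)
[[ 0.003  0.059]
 [ 0.003 -0.073]
 [ 0.092 -0.073]
 [ 0.092  0.059]]
carcass ((0.6524819731712341, 0.34375736117362976), (0.208206444978714, 0.3996947407722473), 43.72428512573242)
[[0.439 0.416]
 [0.715 0.127]
 [0.866 0.271]
 [0.59  0.56 ]]
door [ 228   72  136  196 2095] ((0.5736016035079956, 0.04200509190559387), (0.46100735664367676, 0.05102723836898804), 34.99047088623047)
[[ 0.37  -0.069]
 [ 0.399 -0.111]
 [ 0.777  0.153]
 [ 0.748  0.195]]
top
0.84 [41.871 46.574 94.589] [ 0.397 -0.088] [0.048 0.228] 89.40001678466797 0.023049052268367842
[... 488 characters left out ...]
7] 43.48826599121094 0.0452621364821586
[[0.518 0.051]
 [0.55  0.017]
 [0.672 0.133]
 [0.639 0.167]]
scene
0.98 [115.941  66.827  42.329] [ 0.367 -0.35 ] [0.071 0.236] 22.76900291442871 0.01970467768443568
0.85 [ 42.281  51.946 137.65 ] [ 0.393 -0.081] [0.067 0.228] 87.06600952148438 0.019478979876859093
[[ 0.277 -0.108]
 [ 0.505 -0.12 ]
 [ 0.508 -0.053]
 [ 0.28  -0.041]]
0.74 [ 42.662  47.473 102.119] [0.601 0.095] [0.186 0.048] 39.59348678588867 0.04227714624531631
[[0.514 0.055]
 [0.545 0.018]
 [0.688 0.136]
 [0.657 0.173]]
0.73 [ 44.923  91.986 157.089] [ 0.668 -0.103] [0.047 0.169] 83.32917022705078 0.01262042891119508
[[ 0.581 -0.117]
 [ 0.75  -0.136]
 [ 0.755 -0.09 ]
 [ 0.587 -0.07 ]]
```

```bash
python3 -m jog '[[0,0,0,-0.05,0,0,0],[0,0,0,-0.1,0,0,0],[0,0,0,-0.15,0,0,0],[0,-0.04,-0.034,-0.18,0,0,0],[0,-0.08,-0.07,-0.18,0,0,0],[0,-0.12,-0.1,-0.18,0,0,0],[0,-0.16,-0.135,-0.18,0,0,0],[0,-0.2,-0.17,-0.18,0,0,0],[0,-0.24,-0.205,-0.18,0,0,0],[0,-0.28,-0.24,-0.18,0,0,0],[0,-0.32,-0.274,-0.18,0,0,0],[0,-0.36,-0.31,-0.18,0,0,0],[0,-0.4,-0.343,-0.18,0,0,0],[0,-0.44,-0.377,-0.18,0,0,0],[0,-0.48,-0.411,-0.18,0,0,0],[0,-0.516,-0.442,-0.18,0,0,0],[0,-0.516,-0.442,-0.18,0,0,0]]'
```

```text
time_s: 3.02
position: [0.5454, -0.0616, 0.4206]
tcp_rot: [[-0.899, 0.437, -0.0], [0.437, 0.899, -0.001], [-0.0, -0.001, -1.0]]
force: [-1.0, 1.0, -0.5]
opening: 0.008
grasp_force: 0.0
```

```bash
python3 -m jog '[[0,0,0,0.03,0,0,0],[0,0,0,0.07,0,0,0],[0,0,0,0.1,0,0,0],[0,0,0,0.115,0,0,0],[0,0,0,0.115,0,0,0]]'; cat >> h.py <<'E'
def arc(ths,off=.033,H=(0.715,0.127)):
    s=bot.read_state();p=np.array(s['position']);R=np.array(s['tcp_rot'])
    for t in ths:
        a=np.radians(43.7+t);c,q=np.cos(a),np.sin(a)
        w=np.array([H[0]-off*c-.24*q,H[1]-off*q+.24*c,.305])
        print(t,np.round(w,3),np.round(R.T@(w-p),3))
E
python3 -c "
from h import *
arc([82,79,76,73,70,67,64,61,58,54,50,46,42,38])"
```

```text
time_s: 3.65
position: [0.5438, -0.0577, 0.3058]
tcp_rot: [[-0.902, 0.432, -0.002], [0.432, 0.902, 0.001], [0.002, -0.0, -1.0]]
force: [-0.0, 0.6, 0.7]
opening: 0.008
grasp_force: 0.0
82 [ 0.539 -0.04   0.305] [0.012 0.014 0.001]
79 [ 0.531 -0.03   0.305] [0.023 0.019 0.001]
76 [ 0.523 -0.021  0.305] [0.035 0.024 0.001]
73 [ 0.515 -0.01   0.305] [0.046 0.03  0.001]
70 [0.509 0.    0.305] [0.057 0.037 0.001]
67 [0.502 0.011 0.305] [0.067 0.044 0.001]
64 [0.496 0.023 0.305] [0.077 0.052 0.001]
61 [0.491 0.034 0.305] [0.087 0.06  0.001]
58 [0.487 0.046 0.305] [0.096 0.069 0.001]
54 [0.482 0.062 0.305] [0.108 0.081 0.001]
50 [0.478 0.079 0.305] [0.119 0.094 0.001]
46 [0.475 0.095 0.305] [0.128 0.108 0.001]
42 [0.473 0.112 0.305] [0.137 0.123 0.001]
38 [0.473 0.129 0.305] [0.145 0.138 0.001]
```

```bash
python3 -m jog '[[0,0.012,0.014,0,0,0,0],[0,0.023,0.019,0,0,0,0],[0,0.035,0.024,0,0,0,0],[0,0.046,0.03,0,0,0,0],[0,0.057,0.037,0,0,0,0],[0,0.067,0.044,0,0,0,0],[0,0.077,0.052,0,0,0,0],[0,0.087,0.06,0,0,0,0],[0,0.096,0.069,0,0,0,0],[0,0.108,0.081,0,0,0,0],[0,0.119,0.094,0,0,0,0],[0,0.128,0.108,0,0,0,0],[0,0.137,0.123,0,0,0,0],[0,0.145,0.138,0,0,0,0]]';python3 -c "
from h import *
arc([34,30,26,22,18,15,12,10,8,6,5,4,3,2,1,0])
im,d=viewer.capture('scene');cv2.imwrite('pics/s2.png',im)"
```

```text
time_s: 5.4
position: [0.4731, 0.1299, 0.3062]
tcp_rot: [[-0.902, 0.433, -0.0], [0.433, 0.902, -0.0], [0.0, -0.0, -1.0]]
force: [0.5, -1.7, -0.1]
opening: 0.003
grasp_force: 1.0
34 [0.473 0.146 0.305] [0.007 0.015 0.001]
30 [0.475 0.163 0.305] [0.012 0.031 0.001]
26 [0.478 0.179 0.305] [0.017 0.047 0.001]
22 [0.483 0.196 0.305] [0.02  0.063 0.001]
18 [0.488 0.212 0.305] [0.022 0.08  0.001]
15 [0.493 0.223 0.305] [0.023 0.093 0.001]
12 [0.498 0.235 0.305] [0.023 0.106 0.001]
10 [0.502 0.242 0.305] [0.023 0.114 0.001]
8 [0.506 0.25  0.305] [0.022 0.122 0.001]
6 [0.511 0.257 0.305] [0.021 0.131 0.001]
5 [0.513 0.261 0.305] [0.021 0.135 0.001]
4 [0.515 0.264 0.305] [0.02  0.139 0.001]
3 [0.518 0.268 0.305] [0.019 0.143 0.001]
2 [0.52  0.271 0.305] [0.019 0.148 0.001]
1 [0.523 0.274 0.305] [0.018 0.152 0.001]
0 [0.525 0.278 0.305] [0.017 0.156 0.001]
```

View pics/s2.png

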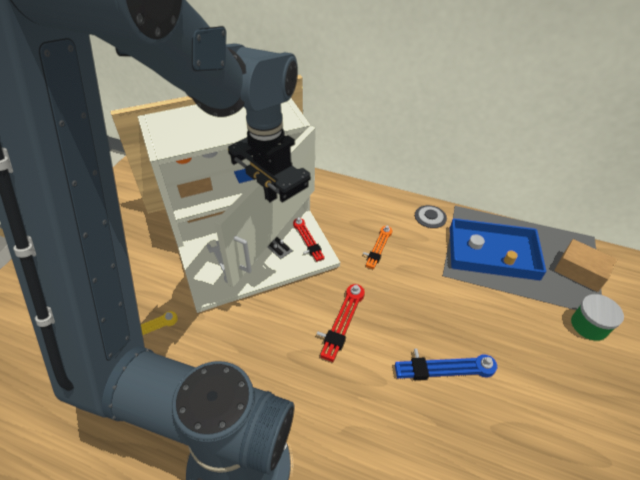

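The door is following the fingertips at about (290,185), and the things on the shelf are undisturbed. I'll keep going and slow down near the stop.

```bash
python3 -m jog '[[0,0.007,0.015,0,0,0,0],[0,0.012,0.031,0,0,0,0],[0,0.017,0.047,0,0,0,0],[0,0.02,0.063,0,0,0,0],[0,0.022,0.08,0,0,0,0],[0,0.023,0.093,0,0,0,0],[0,0.023,0.106,0,0,0,0],[0,0.023,0.114,0,0,0,0],[0,0.022,0.122,0,0,0,0],[0,0.022,0.127,0,0,0,0],[0,0.021,0.131,0,0,0,0],[0,0.021,0.133,0,0,0,0],[0,0.021,0.135,0,0,0,0],[0,0.021,0.137,0,0,0,0],[0,0.02,0.139,0,0,0,0],[0,0.02,0.141,0,0,0,0]]'
```

```text
time_s: 7.45
position: [0.5164, 0.2646, 0.3062]
tcp_rot: [[-0.901, 0.433, -0.0], [0.433, 0.901, 0.0], [0.0, -0.0, -1.0]]
force: [-0.9, -2.4, 0.5]
opening: 0.006
grasp_force: 0.9
```

Now I creep in at about 1.5 mm per row until the force rises. The closing direction (0.723, 0.691) is about (-0.35, 0.935) in tool axes.

```bash
python3 -m jog '[[0,-0.0005,0.0014,0,0,0,0],[0,-0.001,0.0028,0,0,0,0],[0,-0.0015,0.0042,0,0,0,0],[0,-0.002,0.0056,0,0,0,0],[0,-0.0025,0.007,0,0,0,0],[0,-0.003,0.0084,0,0,0,0],[0,-0.0035,0.0098,0,0,0,0],[0,-0.004,0.011,0,0,0,0]]'
```

```text
time_s: 8.45
position: [0.5247, 0.2728, 0.3062]
tcp_rot: [[-0.901, 0.433, -0.0], [0.433, 0.901, 0.0], [0.0, -0.0, -1.0]]
force: [-2.4, -0.2, 0.1]
opening: 0.008
grasp_force: 1.0
```

```bash
python3 -m jog '[[0,-0.0004,0.001,0,0,0,0],[0,-0.0007,0.002,0,0,0,0],[0,-0.001,0.003,0,0,0,0],[0,-0.0014,0.004,0,0,0,0],[0,-0.0018,0.005,0,0,0,0]]'
```

```text
time_s: 9.07
position: [0.5279, 0.2759, 0.3061]
tcp_rot: [[-0.901, 0.433, -0.002], [0.433, 0.901, -0.001], [0.001, -0.002, -1.0]]
force: [-4.5, -2.7, 2.2]
opening: 0.005
grasp_force: 2.8
```

```bash
python3 -m jog '[[0,-0.0004,0.001,0,0,0,0],[0,-0.0007,0.002,0,0,0,0],[0,-0.0007,0.002,0,0,0,0]]'
```

```text
time_s: 9.45
position: [0.5279, 0.2761, 0.3061]
tcp_rot: [[-0.901, 0.433, -0.005], [0.433, 0.901, -0.004], [0.003, -0.006, -1.0]]
force: [-7.4, -6.3, 3.0]
opening: 0.004
grasp_force: 4.9
```

```bash
python3 -m jog '[[0,0.003,-0.008,0,0,0,0],[0,0.01,-0.028,0,0,0,0],[0,0.02,-0.055,0,0,0,0],[0,0.028,-0.075,-0.02,0,0,0],[0,0.02,-0.08,-0.06,0,0,0],[0,0,-0.09,-0.1,0,0,10],[0,-0.03,-0.1,-0.1,0,0,20],[0,-0.06,-0.11,-0.1,0,0,30],[0,-0.09,-0.12,-0.1,0,0,40],[0,-0.12,-0.13,-0.1,0,0,50],[0,-0.141,-0.14,-0.1,0,0,60],[0,-0.141,-0.14,-0.1,0,0,70],[0,-0.141,-0.14,-0.1,0,0,80],[0,-0.141,-0.14,-0.1,0,0,90],[0,-0.141,-0.14,-0.1,0,0,100],[0,-0.141,-0.14,-0.1,0,0,110],[0,-0.141,-0.14,-0.1,0,0,110.5],[0,-0.141,-0.14,-0.1,0,0,110.5]]'
python3 - <<'E'
from h import *
s=bot.read_state();p=np.array(s['position']);R=np.array(s['tcp_rot']);print(p,R,s['joint_positions'])
ims=[]
for c in("scene","top"):
    im,d=viewer.capture(c);cv2.imwrite(f"pics/{c}3.png",im);W=cloud(c,d)
    for r in models.tip_of(c,"door_face"):print(c,"door",r['p'],r['xyz'])
    for r in models.tip_of(c,"hanger_tool"):print(c,"tool",r['p'],r['xyz'])
    for o in models.outline_of(c,"hanger_tool"):
        q=W[o['mask']];q=q[~np.isnan(q[:,0])]
        if abs(np.median(q[:,1])-.09)<.05 and np.median(q[:,0])>.5:
            r=cv2.minAreaRect(q[:,:2].astype(np.float32));print(r);print(cv2.boxPoints(r),np.percentile(q[:,2],[50,98]))
E
```

```text
time_s: 11.7
position: [0.597, 0.0905, 0.4064]
tcp_rot: [[0.72, 0.694, 0.001], [0.694, -0.72, -0.0], [0.001, 0.001, -1.0]]
force: [0.5, 0.1, 0.2]
opening: 0.005
grasp_force: 0.0
[0.597 0.091 0.406] [[ 0.72   0.694  0.001]
 [ 0.694 -0.72  -0.   ]
 [ 0.001  0.001 -1.   ]] [-1.972 20.599 71.954 -0.002 87.371 44.058]
scene door 0.93 [0.5356, 0.2868, 0.3091]
scene door 0.27 [0.497, 0.1972, 0.0303]
scene tool 0.88 [0.1974, 0.3642, -0.0049]
scene tool 0.86 [0.6739, -0.1029, -0.0006]
scene tool 0.85 [0.4004, -0.0902, 0.0043]
scene tool 0.78 [0.3623, -0.352, 0.0047]
((0.5908297896385193, 0.09208180755376816), (0.1689748764038086, 0.043989621102809906), 45.71533966064453)
[[0.516 0.047]
 [0.548 0.016]
 [0.666 0.137]
 [0.634 0.168]] [0.043 0.051]
top door 0.86 [0.5387, 0.2881, 0.3129]
top tool 0.81 [0.3966, -0.0901, 0.0003]
top tool 0.81 [0.3622, -0.3555, -0.0043]
top tool 0.65 [0.6762, -0.0998, 0.0044]
top tool 0.55 [0.5957, 0.0885, 0.0323]
((0.517582356929779, 0.03935492783784866), (0.16693606972694397, 0.0568973533809185), 17.76078224182129)
[[ 0.429  0.041]
 [ 0.447 -0.013]
 [ 0.606  0.038]
 [ 0.588  0.092]] [0.045 0.052]
```

View pics/scene3.png

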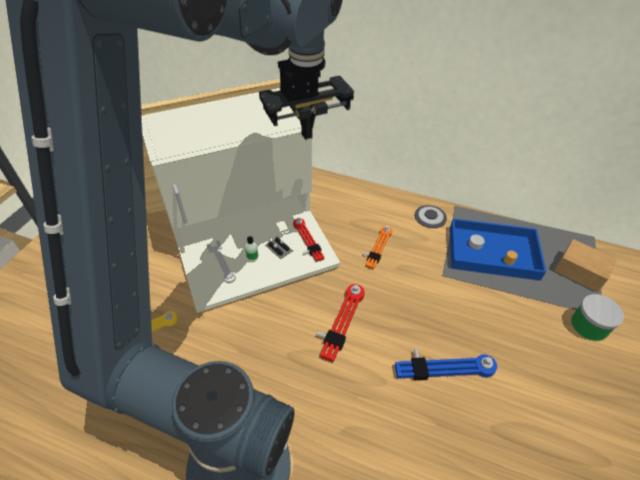

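View pics/top3.png

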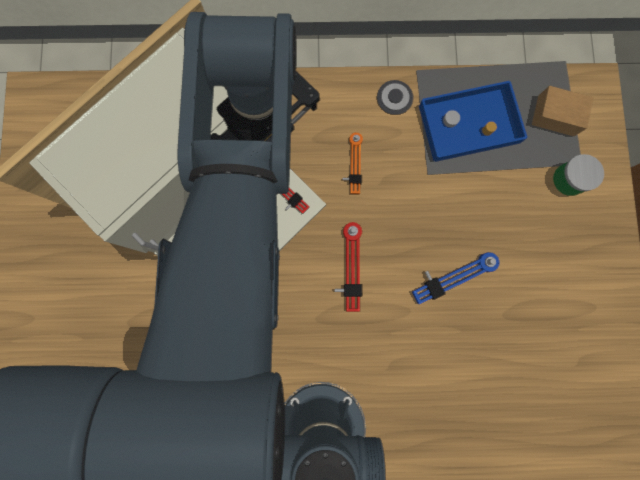

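The door looks flush in both pictures, and door_face at (0.537,0.287) matches the shut prediction. Before descending, I check how close the wrist will come to the door, using the depth clouds.

```bash
python3 - <<'E'
from h import *
S=np.array([.4975,.1955]);u=np.array([.723,.691]);w=np.array([-.691,.723])
p=np.array(bot.read_state()['position']);Q=[]
for c in("scene","top"):
    im,d=viewer.capture(c);W=cloud(c,d).reshape(-1,3);W=W[~np.isnan(W[:,0])]
    if c=="top":
        T=W[(W[:,2]>.325)&(W[:,2]<.343)&(W[:,1]>.1)&(W[:,0]>.35)]
        print("top z band local x min",np.percentile((T[:,:2]-S)@u,[.5,2,5]))
    W=W[W[:,2]>.36];Q.append(W)
Q=np.vstack(Q);L=Q[:,:2]-p[:2];lx,ly=L@u,L@w;h=Q[:,2]-p[2]
for a in np.arange(-.02,.45,.03):
    k=(h>=a)&(h<a+.03)&(np.hypot(lx,ly)<.25)&(ly>-.15)&(ly<.15)
    if k.sum()>10:print("%.2f n%d lx max %.3f  ly %.3f..%.3f"%(a,k.sum(),np.percentile(lx[k],99.5),ly[k].min(),ly[k].max()))
print("tcp local",(p[:2]-S)@u,(p[:2]-S)@w)
E
```

```text
top z band local x min [0.094 0.097 0.106]
-0.02 n126 lx max 0.011  ly -0.008..0.013
0.01 n138 lx max 0.007  ly -0.014..0.018
0.04 n706 lx max 0.031  ly -0.087..0.089
0.07 n2621 lx max 0.034  ly -0.096..0.097
0.10 n673 lx max 0.021  ly -0.016..0.053
0.13 n1526 lx max 0.036  ly -0.035..0.053
0.16 n882 lx max 0.014  ly -0.030..0.038
0.19 n794 lx max 0.016  ly -0.032..0.037
0.22 n526 lx max 0.004  ly -0.043..0.135
0.25 n1877 lx max 0.007  ly -0.061..0.147
0.28 n3442 lx max 0.013  ly -0.066..0.150
0.31 n13333 lx max 0.048  ly -0.061..0.150
0.34 n3880 lx max -0.094  ly 0.093..0.150
0.37 n584 lx max -0.155  ly 0.130..0.150
tcp local -0.0008481977898884274 -0.14423863296685874
```

```bash
python3 -m jog '[[0,-0.0025,0,0.02,0,0,0],[0,-0.0025,0,0.05,0,0,0],[0,-0.0025,0,0.08,0,0,0],[0,-0.0025,0,0.11,0,0,0],[0,-0.0025,0,0.14,0,0,0],[0,-0.0025,0,0.17,0,0,0],[0,-0.0025,0,0.2,0,0,0],[0,-0.0025,0,0.23,0,0,0],[0,-0.0025,0,0.26,0,0,0],[0,-0.0025,0,0.28,0,0,0],[0,-0.0025,0,0.295,0,0,0],[0,-0.0025,0,0.305,0,0,0],[0,-0.0025,0,0.31,0,0,0],[0,-0.0025,0,0.31,0,0,0]]'
python3 - <<'E'
from h import *
im,d=viewer.capture("scene");W=cloud("scene",d)
cv2.imwrite("pics/s4.png",cv2.resize(im[150:300,200:400],None,fx=4,fy=4))
k=(W[...,2]>.037)&(W[...,2]<.065)&(im[...,2]>1.6*im[...,1])&(abs(W[...,0]-.595)<.1)&(abs(W[...,1]-.09)<.1)
q=W[k];L=(q[:,:2]-[.595,.089])@np.array([.723,.691]);c=abs(L)<.03
print(q[c].mean(0),np.percentile(q[c][:,2],[5,50,95]),"across",np.percentile((q[c][:,:2]-[.595,.089])@np.array([-.691,.723]),[2,50,98]))
E
```

```text
time_s: 13.95
position: [0.5949, 0.0889, 0.0964]
tcp_rot: [[0.721, 0.693, 0.0], [0.693, -0.721, -0.0], [0.0, 0.0, -1.0]]
force: [-0.6, 0.0, 0.4]
opening: 0.003
grasp_force: 0.0
[0.593 0.088 0.042] [0.038 0.042 0.045] across [-0.013  0.001  0.011]
```

View pics/s4.png

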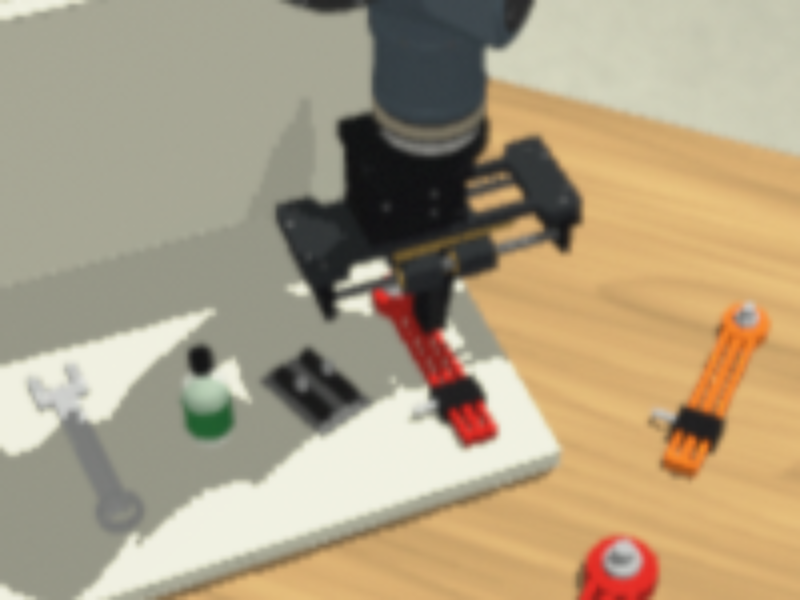

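The fingertips, at about (432,325) in the crop, are centred over the red arm and about 32 mm above it. I go down another 22 mm and hold.

```bash
python3 -m jog '[[0,0,0,0.006,0,0,0],[0,0,0,0.012,0,0,0],[0,0,0,0.017,0,0,0],[0,0,0,0.02,0,0,0],[0,0,0,0.022,0,0,0],[0,0,0,0.022,0,0,0]]'; python3 -m jog '[[0,0,0,0,0,0,0],[0,0,0,0,0,0,0],[0,0,0,0,0,0,0],[0,0,0,0,0,0,0],[0,0,0,0,0,0,0],[0,0,0,0,0,0,0],[0,0,0,0,0,0,0],[0,0,0,0,0,0,0],[0,0,0,0,0,0,0],[0,0,0,0,0,0,0],[0,0,0,0,0,0,0],[0,0,0,0,0,0,0],[0,0,0,0,0,0,0],[0,0,0,0,0,0,0],[0,0,0,0,0,0,0],[0,0,0,0,0,0,0],[0,0,0,0,0,0,0],[0,0,0,0,0,0,0],[0,0,0,0,0,0,0],[0,0,0,0,0,0,0]]'
python3 - <<'E'
from h import *
im,d=viewer.capture("scene");cv2.imwrite("pics/s5.png",cv2.resize(im[100:320,140:400],None,fx=2.7,fy=2.7))
for r in models.tip_of("scene","door_face"):print(r['p'],r['xyz'])
E
```

```text
time_s: 14.75
position: [0.5947, 0.0889, 0.0741]
tcp_rot: [[0.721, 0.693, -0.0], [0.693, -0.721, 0.0], [-0.0, -0.0, -1.0]]
force: [-0.3, -0.1, -0.7]
opening: 0.008
grasp_force: 0.0
time_s: 17.25
position: [0.5947, 0.0889, 0.0742]
tcp_rot: [[0.721, 0.693, -0.0], [0.693, -0.721, -0.0], [-0.0, -0.0, -1.0]]
force: [-0.1, -0.7, 0.4]
opening: 0.004
grasp_force: 0.0
0.86 [0.5373, 0.2883, 0.3085]
```

View pics/s5.png

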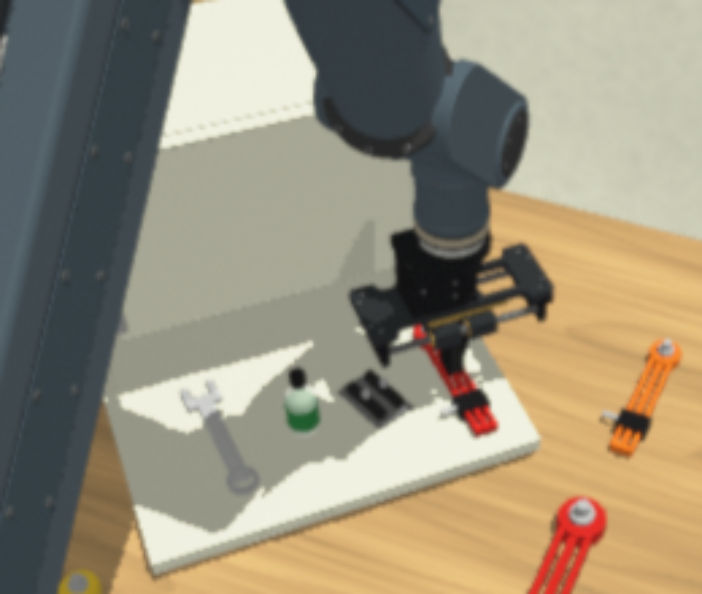

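The door is shut and the tips hover just above the red tool at about (452,365). Nothing on the shelf has been disturbed.

```bash
python3 -c "
from rig import workorder
print(workorder.hand_in())"
```

```text
the job is handed in; nothing more can be done
None
```

The door is pushed gently shut with nothing on the shelf touched, and the fingertips held about 10 mm above the small red hanger tool for over 2.5 s; the job was handed in at about 17 s, still pointing at it (no verdict came back).

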